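# Make up two linen-mending kits

### The job

Make up two mending kits from the stock in the middle of the table. First pack the green tray: stand the blue spool upright in its dark grey lined bay and the black-lidded pot upright in its bare bay; only when that kit is complete pack the yellow tray the same way, with the gold spool in the dark grey lined bay and the small all-white pot in the bare bay. Leave the white spool and the red-lidded pot where they stand, and let go of everything.

Things in the scene. Friction and masses are not known exactly. Their poses are not given: they have to be found in the camera images.
- blue_spool_center (a point): spool of blue thread with white end flanges and a blue label disc on top, standing upright; 50 mm tall, flanges 28 mm in diameter and 7 mm thick at top and bottom, the thread between them 20 mm in diameter; 25 g, loose; the point is its centre, half-way up (25 mm above its underside)
- gold_spool_center (a point): spool of gold (ochre) thread with white end flanges and a gold (ochre) label disc on top, standing upright; 50 mm tall, flanges 28 mm in diameter and 7 mm thick at top and bottom, the thread between them 20 mm in diameter; 25 g, loose; the point is its centre, half-way up (25 mm above its underside)
- white_spool_center (a point): spool of white thread with white end flanges and a white label disc on top, standing upright; 50 mm tall, flanges 28 mm in diameter and 7 mm thick at top and bottom, the thread between them 20 mm in diameter; 25 g, loose; the point is its centre, half-way up (25 mm above its underside); belongs to no kit
- black_pot_center (a point): small round pot, white with a black lid (fixed on), standing upright; 44 mm in diameter, 35 mm tall, 50 g, loose; the point is its centre, half-way up (17.5 mm above its underside)
- white_pot_center (a point): small round pot, all white with a white lid (fixed on), standing upright; 38 mm in diameter, 24 mm tall, 50 g, loose; the point is its centre, half-way up (12 mm above its underside)
- red_pot_center (a point): round pot, white with a red lid (fixed on), standing upright; 58 mm in diameter, 50 mm tall, 90 g, loose; the point is its centre, half-way up (25 mm above its underside); belongs to no kit
- green_tray_spool_bay (a point): floor centre of the dark grey lined bay (for the spool) of the fixed green tray (194 x 80 x 12 mm, open top, long axis along x), 3 mm above the table; the bay is 91 mm along x by 72 mm along y inside, walls 4 mm thick rise 9 mm above this floor; the tray's other bay is centred 95 mm away along -x
- green_tray_pot_bay (a point): floor centre of the bare green-floored bay (for the pot) of the fixed green tray (194 x 80 x 12 mm, open top, long axis along x), 3 mm above the table; the bay is 91 mm along x by 72 mm along y inside, walls 4 mm thick rise 9 mm above this floor; the tray's other bay is centred 95 mm away along +x
- yellow_tray_spool_bay (a point): floor centre of the dark grey lined bay (for the spool) of the fixed yellow tray (194 x 80 x 12 mm, open top, long axis along x), 3 mm above the table; the bay is 91 mm along x by 72 mm along y inside, walls 4 mm thick rise 9 mm above this floor; the tray's other bay is centred 95 mm away along -x
- yellow_tray_pot_bay (a point): floor centre of the bare yellow-floored bay (for the pot) of the fixed yellow tray (194 x 80 x 12 mm, open top, long axis along x), 3 mm above the table; the bay is 91 mm along x by 72 mm along y inside, walls 4 mm thick rise 9 mm above this floor; the tray's other bay is centred 95 mm away along +x
Not all that is in view belongs to the job. Of the things that look like the part that bears black_pot_center, take the one that is farthest to the robot's left at the start.

How it is judged:
On the way, in this order (a step that is already met when the one before it is completed fails the run):
1. the green kit is complete (blue spool and black-lidded pot stand released in their bays) while the gold spool and the white pot have not yet been moved (within 30 mm of their starts) (x of blue_spool_center in the frame of green_tray_spool_bay between -0.031 and 0.031 m and y of blue_spool_center in the frame of green_tray_spool_bay between -0.023 and 0.023 m and z of blue_spool_center in the frame of green_tray_spool_bay between 0.021 and 0.029 m and angle between each of blue_spool_center, black_pot_center's own z axis and vertical below 0.12 rad and linear speed of each of blue_spool, black_pot below 0.02 m/s and contact force between the fingers and blue_spool below 0.05 N and x of black_pot_center in the frame of green_tray_pot_bay between -0.031 and 0.031 m and y of black_pot_center in the frame of green_tray_pot_bay between -0.023 and 0.023 m and z of black_pot_center in the frame of green_tray_pot_bay between 0.0135 and 0.0215 m and contact force between the fingers and black_pot below 0.05 N and distance of each of gold_spool_center, white_pot_center from where it was at the start of the episode below 0.03 m), for 0.2 s.
2. the yellow kit is complete as well (gold spool and white pot stand released in their bays) (x of blue_spool_center in the frame of green_tray_spool_bay between -0.031 and 0.031 m and y of blue_spool_center in the frame of green_tray_spool_bay between -0.023 and 0.023 m and z of blue_spool_center in the frame of green_tray_spool_bay between 0.021 and 0.029 m and angle between each of blue_spool_center, black_pot_center, gold_spool_center, white_pot_center's own z axis and vertical below 0.12 rad and linear speed of each of blue_spool, black_pot, gold_spool, white_pot below 0.02 m/s and contact force between the fingers and blue_spool below 0.05 N and x of black_pot_center in the frame of green_tray_pot_bay between -0.031 and 0.031 m and y of black_pot_center in the frame of green_tray_pot_bay between -0.023 and 0.023 m and z of black_pot_center in the frame of green_tray_pot_bay between 0.0135 and 0.0215 m and contact force between the fingers and black_pot below 0.05 N and x of gold_spool_center in the frame of yellow_tray_spool_bay between -0.031 and 0.031 m and y of gold_spool_center in the frame of yellow_tray_spool_bay between -0.023 and 0.023 m and z of gold_spool_center in the frame of yellow_tray_spool_bay between 0.021 and 0.029 m and contact force between the fingers and gold_spool below 0.05 N and x of white_pot_center in the frame of yellow_tray_pot_bay between -0.031 and 0.031 m and y of white_pot_center in the frame of yellow_tray_pot_bay between -0.023 and 0.023 m and z of white_pot_center in the frame of yellow_tray_pot_bay between 0.008 and 0.016 m and contact force between the fingers and white_pot below 0.05 N), for 0.2 s.
At the end, for the whole second after the job is handed in: Each of the four kit things stands on the floor of its own bay: centre within 31 mm along and 23 mm across the tray of the bay centre, height within 4 mm, upright within 0.12 rad, released and at rest; white spool and red-lidded pot within 30 mm of their starts (all of step 2 and distance of each of white_spool_center, red_pot_center from where it was at the start of the episode below 0.03 m); the robot touches nothing.
It fails at once if the white spool is moved more than 30 mm or tipped over (distance of white_spool_center from where it was at the start of the episode above 0.03 m or angle between white_spool_center's own z axis and vertical above 0.5 rad).
It fails at once if the red-lidded pot is moved more than 30 mm or tipped over (distance of red_pot_center from where it was at the start of the episode above 0.03 m or angle between red_pot_center's own z axis and vertical above 0.5 rad).
It also fails if it takes over 99 s, if anything falls off the work surface, if the arm or the gripper's body presses on something with over 40 N, if the wrist force passes 120 N, or if a joint passes its speed limit or range.

### The arm

A 6-joint arm with a two-finger parallel gripper is mounted at the origin on a cart in front of the work surface, level with it; the furniture and walls round the work are solid. World frame = base frame: x ahead of the robot, y to its left, z up, the work surface at z = 0. Lengths are in m, angles in rad, forces in N, time in s.
With the tool pointing down it reaches from about 0.3 to 0.85 m from the base axis. Payload 5.4 kg.
Tool frame: the origin (TCP) lies between the finger pads; the fingertips stand 8 mm ahead of it and the grasp point (between the pads) lies 11 mm behind it; z points along the fingers, y is the line along which they close (so a half turn about z gives the same grasp; the last joint's range is limited). The gripper opens to 85 mm and grips with 20 to 120 N. Pads are 22 mm wide; open, the fingers measure 114 mm over their backs; the gripper's body (76 mm by 85 mm) begins 54 mm behind the grasp point. The pads swing forward as they close: fully open they stand 13 mm farther back than shut.
Start: joints at [-1.522, 0.158, 1.597, -0, 1.386, -0.21], TCP at [0.147, -0.556, 0.239] pointing down, gripper open.
Joint ranges: [-2.91, 2.91], [-0.94, 2.29], [0.18, 2.7], [-1.29, 4.43], [0.17, 2.64], [-3, 3]. Speed limits (rad/s): [2.57, 2.57, 3.14, 3.14, 3.14, 3.14].

### API

Orientations are given as a unit quaternion [x, y, z, w].
In Python, from workcell import arm, eoat, viewer, ticket, sensors gives the robot as it stands. Calls block until the motion is done:
- arm.goto(position, orientation): joint-space move of the TCP to a pose.
- arm.move_l(position, frame=None, speed=0.15, max_force=None): straight line of the TCP; frame=None keeps the orientation; speed is the mean speed in m/s. With max_force (N) it stops when the force on the tool has changed by that much, and returns True; else False.
- arm.move_joints(angles): joint-space move.
- eoat.open_jaws() and eoat.grab(newtons=None): open the fingers fully, or close them until they stop; newtons is the grip in N (None keeps the last).
- arm.hold(seconds).
- arm.solve_ik(position, orientation): joint angles nearest the present ones, or None.
- viewer.get_image(name): name is "scene" or "top"; returns a dict with "pixels" (480x640x3 uint8, red, green, blue), "fx", "fy", "cx", "cy" (pixels), "xyz" and "orientation" of the camera in the world. Camera axes: x right, y down, z forward; pixel columns grow to the right and rows downward; lengths in m; the calibration is good to about 2 mm. A picture is of the moment at which its call begins. There is no depth.
A pose or a line that the arm cannot do raises arm.MotionError and nothing moves.
- ticket.sign_off(): hands the job in; it is judged then, once.
Trained networks look in the newest picture that a camera, given by its name, has taken for a name from the list of things; names that differ only in an ending like _2 or _b are one class to them, and where a whole thing is asked for, a point or a joint stands for the part that bears it (a point fixed in the world has none). Each returns a list of dicts, best first, with "p" (0 to 1); they miss things now and then, are a little off and sometimes report something else, mostly with a low value. They report only what shows in the picture. A call takes as long as a camera call. They do not tell look-alikes from the thing itself.
- viewer.spot_in(camera, query): "box" ([centre column, centre row, width, height] in pixels, round what is visible of it).
- viewer.outline_of(camera, query): "mask" (480x640 bool, what is visible of it) and "box" ([centre column, centre row, width, height] in pixels, round what is visible of it).
Readings, each from a call of its own:
- sensors.read_t(): time.
- sensors.read_q(): joint angles.
- sensors.read_joint_velocities(): joint speeds.
- sensors.read_joint_torque(): joint torques, N m.
- sensors.read_eef_pos(): TCP position.
- sensors.read_eef_rot(): TCP orientation.
- sensors.read_contact_force(): force on the tool from outside, world axes, zero at the start.
- sensors.read_wrist_torque(): the same for the moment, N m.
- sensors.read_grip_width(): finger opening in m.
- sensors.read_grip_force(): force on a finger pad.
Only numpy, scipy, OpenCV 4.12 (cv2) and the standard library are available. Lean on these libraries where they do the work, as an engineer would, in place of code of your own. Each camera call takes 0.05 s, during which the arm holds its last target. There are 200 camera calls.

## Working session

There is one attempt and no reset: what is moved stays moved. The work goes in short steps, each a Python script; the robot and the scene stay as the last script left them, time stands still between calls to the robot, and variables do not carry over. Pictures are saved under pics/ and viewed, at most 14 in all, crops included, and the job is handed in when it is done.

```bash
mkdir -p pics
cat > h.py <<'E'
import numpy as np, cv2
from scipy.spatial.transform import Rotation as R
from workcell import arm, eoat, viewer, ticket, sensors
def px2w(im,u,v,z):
    d=R.from_quat(im["orientation"]).apply([(u-im["cx"])/im["fx"],(v-im["cy"])/im["fy"],1.0])
    p=np.array(im["xyz"]); return p+d*(z-p[2])/d[2]
def save(im,name,crop=None,s=1):
    a=im["pixels"][...,::-1]
    if crop: a=a[crop[1]:crop[3],crop[0]:crop[2]]
    cv2.imwrite("pics/"+name,cv2.resize(a,None,fx=s,fy=s,interpolation=cv2.INTER_CUBIC))
E
python3 - <<'E'
from h import *
for c in ("top","scene"):
    im=viewer.get_image(c); save(im,c+"0.png"); print(c,im["xyz"],R.from_quat(im["orientation"]).as_matrix().round(2).tolist(),im["fx"])
    for q in "blue_spool_center gold_spool_center white_spool_center black_pot_center white_pot_center red_pot_center green_tray_spool_bay green_tray_pot_bay yellow_tray_spool_bay yellow_tray_pot_bay".split():
        z={"blue_":.05,"gold_":.05}.get(q[:5],.05 if "red" in q or "spool_c" in q else .035 if "black" in q else .024 if "white_p" in q else .003)
        for r in viewer.spot_in(c,q):
            if r["p"]>.15: print(q,round(r["p"],2),np.round(r["box"]),px2w(im,*r["box"][:2],z).round(3))
E
```

```text
top [0.40569748 0.00404585 1.20181056] [[-0.02, -1.0, 0.05], [-1.0, 0.02, -0.02], [0.01, -0.06, -1.0]] 500.06507139207827
blue_spool_center 0.5 [368. 199.  11.  16.] [ 0.54  -0.114  0.05 ]
gold_spool_center 0.44 [180. 237.  49.  89.] [0.459 0.32  0.05 ]
gold_spool_center 0.19 [370. 244.  19.  18.] [ 0.436 -0.116  0.05 ]
white_spool_center 0.65 [259. 206.   9.  14.] [0.527 0.139 0.05 ]
black_pot_center 0.71 [406. 209.  19.  21.] [ 0.517 -0.205  0.035]
black_pot_center 0.63 [409. 253.  20.  19.] [ 0.414 -0.208  0.035]
black_pot_center 0.61 [315. 200.  17.  17.] [0.541 0.01  0.035]
black_pot_center 0.44 [370. 243.  18.  20.] [ 0.439 -0.118  0.035]
white_pot_center 0.46 [370. 242.  17.  15.] [ 0.442 -0.119  0.024]
red_pot_center 0.62 [264. 252.  23.  25.] [0.421 0.128 0.05 ]
red_pot_center 0.49 [257. 206.  11.  17.] [0.529 0.143 0.05 ]
green_tray_spool_bay 0.83 [179. 238.  52.  89.] [0.461 0.337 0.003]
green_tray_pot_bay 0.85 [180. 239.  51.  82.] [0.458 0.332 0.003]
yellow_tray_spool_bay 0.97 [459. 233.  62.  88.] [ 0.46  -0.335  0.003]
yellow_tray_pot_bay 0.89 [458. 231.  58.  88.] [ 0
[... 461 characters left out ...]
[ 0.381 -0.223  0.035]
white_pot_center 0.67 [356. 267.  24.  18.] [ 0.42  -0.133  0.024]
red_pot_center 0.74 [249. 233.  24.  27.] [0.376 0.093 0.05 ]
red_pot_center 0.35 [190. 219.  74.  34.] [0.359 0.241 0.05 ]
green_tray_spool_bay 0.66 [356. 268.  22.  19.] [ 0.456 -0.114  0.003]
green_tray_spool_bay 0.6 [195. 215.  75.  38.] [0.465 0.341 0.003]
green_tray_pot_bay 0.7 [191. 218.  75.  38.] [0.444 0.335 0.003]
yellow_tray_spool_bay 0.76 [463. 303.  58.  67.] [ 0.451 -0.33   0.003]
yellow_tray_spool_bay 0.65 [356. 267.  24.  18.] [ 0.457 -0.111  0.003]
yellow_tray_pot_bay 0.76 [464. 303.  45.  69.] [ 0.451 -0.333  0.003]
yellow_tray_pot_bay 0.21 [375. 243.  19.  26.] [ 0.581 -0.089  0.003]
```

Run:
```python
from h import *
save(viewer.get_image("top"),"t1.png",(140,160,500,300),2.2)
save(viewer.get_image("scene"),"s1.png",(140,180,520,350),2.1)
```

```text
(no output)
```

View pics/t1.png

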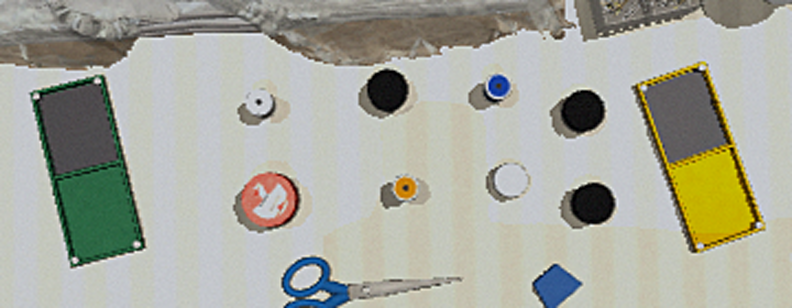

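View pics/s1.png

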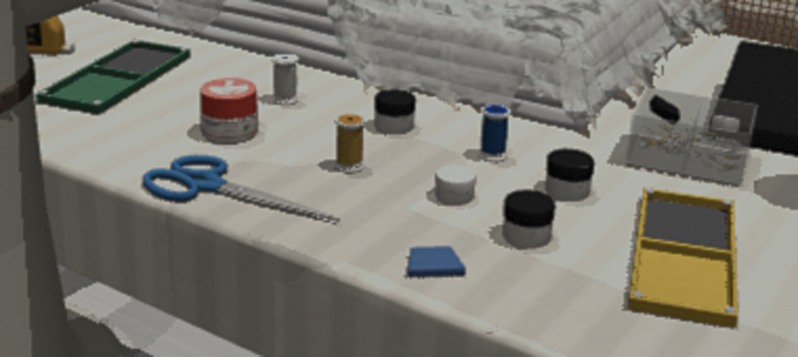

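The top-view crop shows three black-lidded pots, at full-image pixels (316,201), (405,210) and (409,252). Image left is +y, so the pot at (316,201) is farthest to the robot's left and is the one meant. The enlarged crop confirms it.

Other positions in the crop:
- Blue spool: (498,86)
- Gold spool: (405,188)
- White pot: (511,180)
- Green tray yaw is about +14°, yellow about +19°. Their lined bays are at the far (+x) end.

A pile of cloth stands close behind the black pot and the blue spool. For those two I'll close the fingers along y and lean the tool toward the robot.

```bash
cat >> h.py <<'E'
def ori(phi,tilt=0,flip=0):
    """closing axis at yaw phi, tool down; tilt about the closing axis (gripper body leans to -x for phi=pi/2)"""
    y=np.array([np.cos(phi),np.sin(phi),0]); z=np.array([0,0,-1.])
    m=R.from_matrix(np.c_[np.cross(y,z),y,z]); m=R.from_rotvec(-tilt*y)*m
    return (m*R.from_euler("z",np.pi*flip)).as_quat()
def best(p,phi,tilt,flips=(0,1)):
    c=[]
    for f in flips:
        q=arm.solve_ik(list(p),list(ori(phi,tilt,f)))
        if q is not None: c.append((abs(q[5]),f,np.round(q,2).tolist()))
    return sorted(c)
E
cat > pos.py <<'E'
from h import *
im=viewer.get_image("top")
w=lambda c,z: px2w(im,140+c[0]/2.2-.3,160+c[1]/2.2-.3,z)[:2]
P=dict(blue=w((498,86),.05),bpot=w((387,91),.035),gold=w((405,188),.05),wpot=w((511,180),.024))
def tray(cs):
    c=[w(x,.012) for x in cs]; ctr=np.mean(c,0); d=(c[0]+c[1]-c[2]-c[3])/2; L=np.linalg.norm(d); d/=L
    return ctr,d,L
for n,cs in dict(g=[(35,95),(98,78),(143,245),(75,260)],y=[(642,88),(704,66),(762,226),(697,249)]).items():
    c,d,L=tray(cs); P[n+"s"]=c+.0475*d; P[n+"p"]=c-.0475*d; P[n+"yaw"]=float(np.arctan2(d[1],d[0])); print(n,L)
E
python3 - <<'E'
from pos import *
import json
json.dump({k:np.asarray(v).tolist() for k,v in P.items()},open("P.json","w"))
for k,v in P.items(): print(k,np.round(v,3))
t=np.deg2rad(15)
for n in ("blue","bpot"): print(n,best([*P[n],.018],np.pi/2,t))
for n in ("gold","wpot"): print(n,best([*P[n],.015],P["yyaw"],0))
for n in ("gs","gp"): print(n,best([*P[n],.02],P["gyaw"],t),best([*P[n],.02],P["gyaw"],-t))
for n in ("ys","yp"): print(n,best([*P[n],.02],P["yyaw"],0))
s=viewer.get_image("scene")
for z in (0,.05,.1): print("pile",w((560,62),z).round(3),px2w(s,421,242,z).round(3))
E
```

```text
g 0.18553813983040124
y 0.18443235709781267
blue [ 0.54  -0.109]
bpot [0.539 0.008]
gold [ 0.435 -0.009]
wpot [ 0.442 -0.123]
gs [0.509 0.343]
gp [0.417 0.321]
gyaw 0.244
ys [ 0.509 -0.318]
yp [ 0.418 -0.347]
yyaw 0.306
blue [(np.float64(0.9401642817348046), 1, [-0.49, 0.24, 2.02, 0.2, 0.66, 0.94]), (np.float64(2.201428371854989), 0, [-0.49, 0.24, 2.02, 0.2, 0.66, -2.2])]
bpot [(np.float64(1.2448407765820217), 1, [-0.25, 0.21, 2.06, 0.11, 0.62, 1.24]), (np.float64(1.8967518770077716), 0, [-0.25, 0.21, 2.06, 0.11, 0.62, -1.9])]
gold [(np.float64(0.6059450820121013), 0, [-0.3, 0.13, 2.14, -0.0, 0.88, -0.61]), (np.float64(2.5356475715776927), 1, [-0.3, 0.13, 2.14, -0.0, 0.88, 2.54])]
wpot [(np.float64(0.8421424105946613), 0, [-0.54, 0.18, 2.07, -0.0, 0.89, -0.84]), (np.float64(2.299450242995132), 1, [-0.54, 0.18, 2.07, -0.0, 0.89, 2.3])]
gs [(np.float64(0.41131020689922426), 0, [0.52, 0.59, 1.53, -0.28, 1.11, 0.41]), (np.float64(2.730282446690569), 1, [0.52, 0.59, 1.53, -0.28, 1.11, -2.73])] [(np.float64(0.15357413238658468), 0, [0.27, 0.48, 1.69, 0.32, 0.99, -0.15]), (np.float64(2.988018521203209), 1, [0.27, 0.48, 1.69, 0.32, 0.99, 2.99])]
gp [(np.float64(0.4796728741047094), 0, [0.57, 0.42, 1.78, -0.29, 1.05, 0.48]), (np.float64(2.6619197794850837), 1, [0.57, 0.42, 1.78, -0.29, 1.05, -2.66])] [(np.float64(0.17746672442469658), 0, [0.27, 0.29, 1.96, 0.33, 0.92, -0.18]), (np.float64(2.964125929165096), 1, [0.27, 0.29, 1.96, 0.33, 0.92, 2.96])]
ys [(np.float64(1.065725051099455), 0, [-0.76, 0.48, 1.67, -0.0, 1.0, -1.07]), (np.float64(2.075867602490338), 1, [-0.76, 0.48, 1.67, -0.0, 1.0, 2.08])]
yp [(np.float64(1.2206322450588167), 0, [-0.91, 0.36, 1.83, -0.0, 0.95, -1.22]), (np.float64(1.920960408530977), 1, [-0.91, 0.36, 1.83, -0.0, 0.95, 1.92])]
pile [ 0.572 -0.183] [ 0.655 -0.163  0.   ]
pile [ 0.565 -0.176] [ 0.547 -0.205  0.05 ]
pile [ 0.558 -0.168] [ 0.439 -0.246  0.1  ]
```

```bash
cat >> h.py <<'E'
import json
P={k:np.array(v) for k,v in json.load(open("P.json")).items()} 
def tcp(xy,gz,q): return (np.array([*xy,gz])+.011*R.from_quat(q).apply([0,0,1])).tolist()
def pick(xy,gz,q,N=25):
    eoat.open_jaws(); q=list(map(float,q))
    arm.goto(tcp(xy,gz+.12,q),q)
    hit=arm.move_l(tcp(xy,gz,q),speed=.12,max_force=8)
    eoat.grab(N); w=sensors.read_grip_width()
    arm.move_l(tcp(xy,gz+.13,q),speed=.15)
    print("pick hit",hit,"w",round(w,4),"lifted w",round(sensors.read_grip_width(),4),"F",round(sensors.read_grip_force(),1),"t",round(sensors.read_t(),1))
def place(xy,gz,q):
    q=list(map(float,q))
    arm.goto(tcp(xy,gz+.10,q),q)
    hit=arm.move_l(tcp(xy,gz,q),speed=.1,max_force=6)
    z=sensors.read_eef_pos()[2]; eoat.open_jaws()
    arm.move_l(tcp(xy,gz+.13,q),speed=.2)
    print("place hit",hit,"z",round(z,4),"t",round(sensors.read_t(),1))
E
python3 - <<'E'
from h import *
t=np.deg2rad(15)
print(sensors.read_t())
pick(P["blue"],.029,ori(np.pi/2,t,1))
save(viewer.get_image("scene"),"held1.png",(140,100,520,350),2.1)
E
```

```text
1.3
pick hit False w 0.0244 lifted w 0.0239 F 23.4 t 6.4
```

View pics/held1.png

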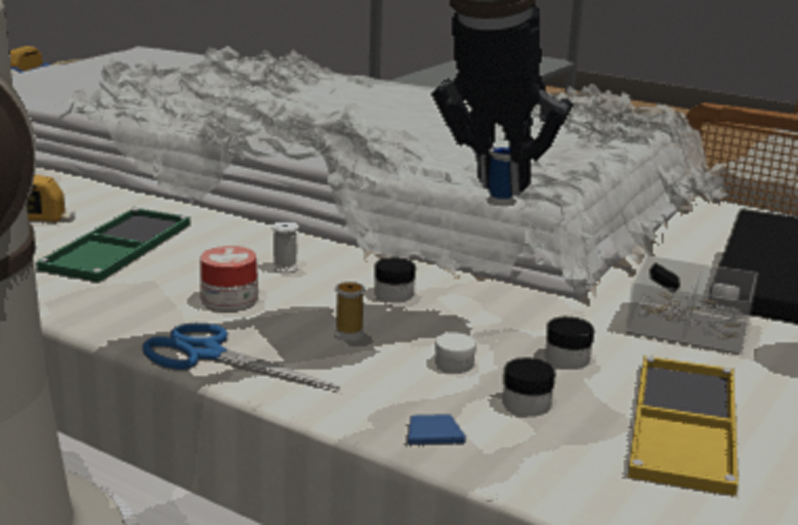

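The blue spool is held, roughly upright (near (500,170) in the crop). Nothing else moved. I'll place it in the green tray.

Run:
```python
from h import *
t=np.deg2rad(15)
place(P["gs"],.0335,ori(P["gyaw"],-t,0))
save(viewer.get_image("scene"),"pl1.png",(140,180,300,300),5)
```

```text
place hit False z 0.0237 t 10.7
```

View pics/pl1.png

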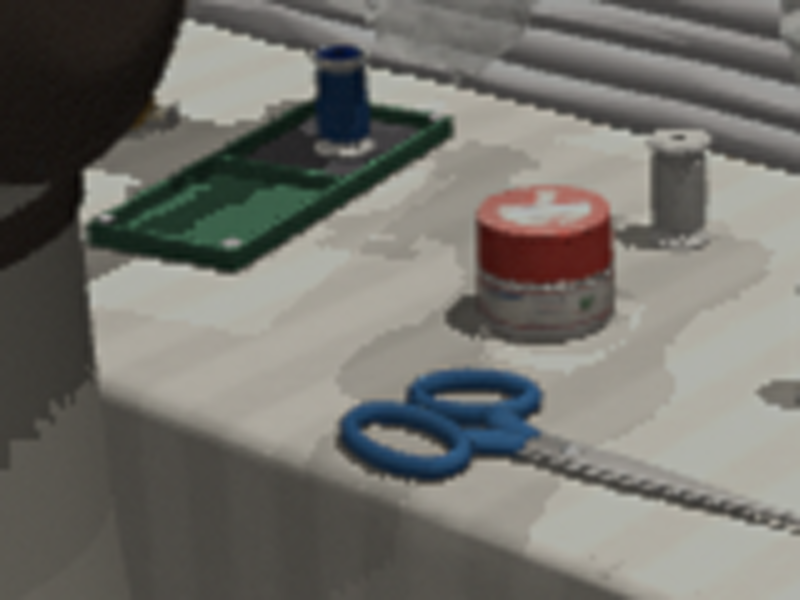

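The blue spool stands upright in the grey bay (crop (343,100)). It looks nearer the front wall, and I'll check that from the top view after the black pot.

Run:
```python
from h import *
t=np.deg2rad(15)
pick(P["bpot"],.025,ori(np.pi/2,t,1))
if sensors.read_grip_width()>.035:
    place(P["gp"],.0295,ori(P["gyaw"],-t,0))
    arm.goto([.42,0,.25],ori(P["yyaw"],0,0).tolist())
save(viewer.get_image("top"),"t2.png",(140,160,500,300),2.2)
save(viewer.get_image("top"),"t2b.png",(145,185,215,285),6)
```

```text
pick hit False w 0.0435 lifted w 0.0435 F 25.5 t 14.9
place hit True z 0.018 t 18.5
```

View pics/t2.png

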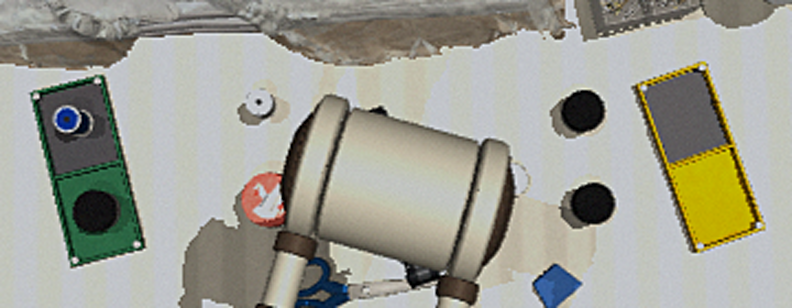

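View pics/t2b.png

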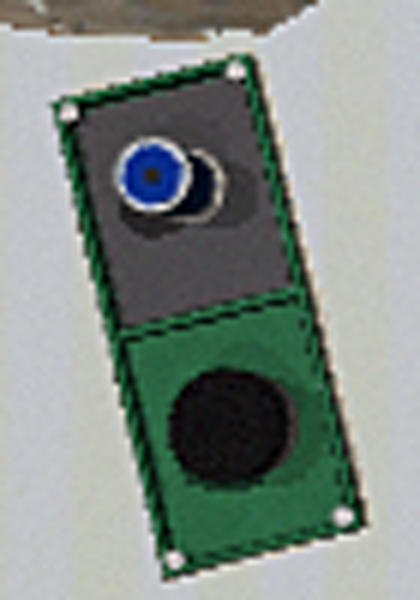

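In the top crop, the blue spool's base (192,186) is about 7 mm from its bay centre (181,202). The black pot at about (243,429) is centred in its bay. One side look for uprightness, then the gold spool.

Run:
```python
from h import *
save(viewer.get_image("scene"),"s2.png",(140,170,300,290),5)
```

```text
(no output)
```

View pics/s2.png

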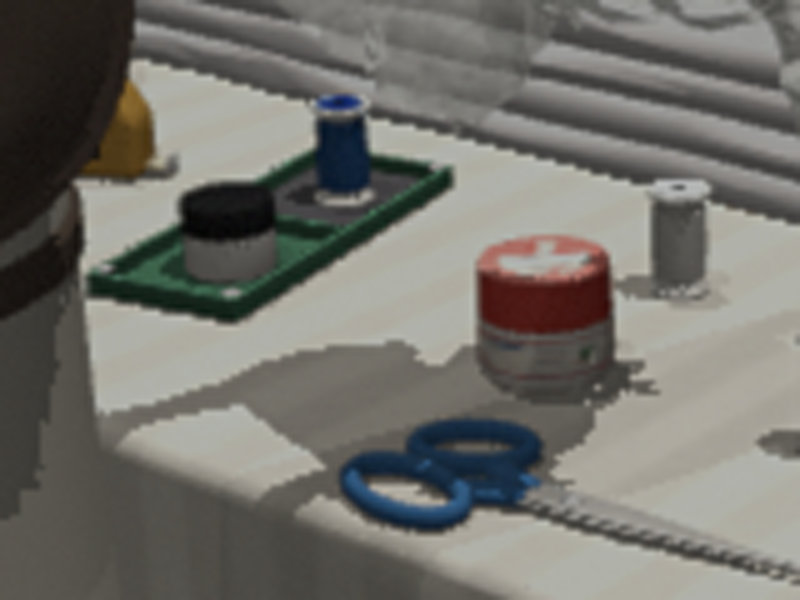

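Both stand upright: spool at (343,150), pot at (230,232). The green kit is complete. Next is the yellow kit.

Run:
```python
from h import *
q=ori(P["yyaw"],0,0)
pick(P["gold"],.029,q)
if sensors.read_grip_width()>.015:
    place(P["ys"],.0335,q)
    pick(P["wpot"],.022,q)
    save(viewer.get_image("scene"),"s3.png",(260,100,520,295),3)
```

```text
pick hit False w 0.0237 lifted w 0.0235 F 23.3 t 23.4
place hit False z 0.0234 t 27.2
pick hit False w 0.0362 lifted w 0.0367 F 25.1 t 30.9
```

View pics/s3.png

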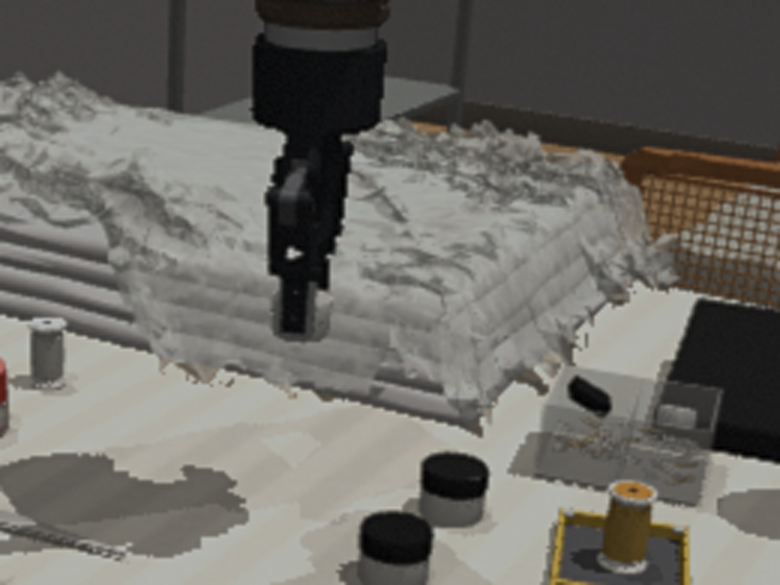

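The white pot is held level at (300,310), and the gold spool stands in the grey bay at (628,525). The fingertips are close to the pot's base, so I'll release a few mm high to keep them clear of the tray walls.

Run:
```python
from h import *
q=ori(P["yyaw"],0,0)
place(P["yp"],.0285,q)
arm.goto([.35,-.1,.3],q.tolist())
arm.hold(.3)
a=viewer.get_image("top")["pixels"][175:285,425:500,::-1]; b=viewer.get_image("scene")["pixels"][225:345,400:500,::-1]
f=lambda x:cv2.resize(x,(int(x.shape[1]*550/x.shape[0]),550),interpolation=cv2.INTER_CUBIC)
cv2.imwrite("pics/f.png",np.hstack([cv2.resize(f(a),(340,550)),f(b)[:,:455]]))
im=viewer.get_image("top"); save(im,"t4.png",(140,160,500,300),2.2)
```

```text
place hit False z 0.0183 t 34.4
```

View pics/f.png

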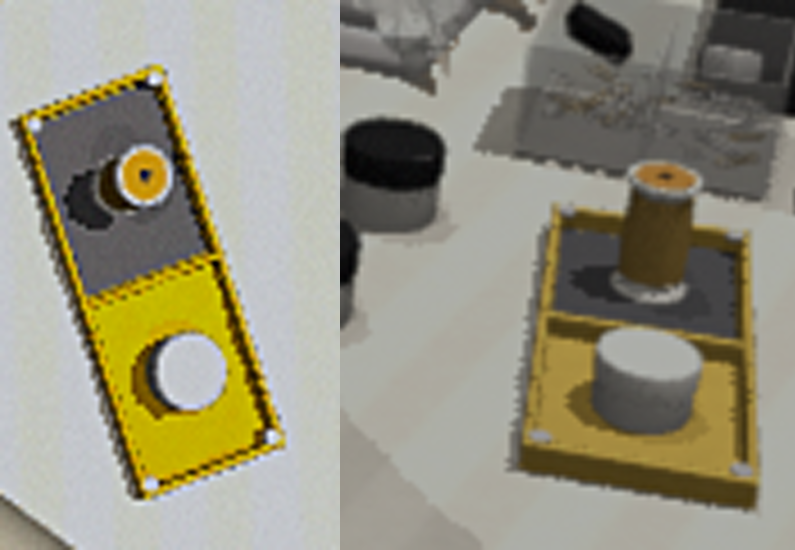

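View pics/t4.png

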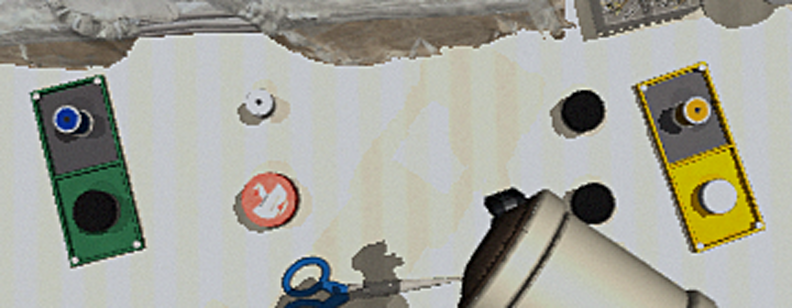

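Both kits stand upright and centred: gold spool base at (118,190), white pot at (188,372). The white spool and red-lidded pot have not moved. Handing in.

```bash
python3 -c "
from h import *
print(sensors.read_contact_force(), ticket.sign_off())"
```

```text
the job is handed in; nothing more can be done
[ 0.71258713  0.34021747 -0.23947165] None
```

Both kits are packed (green first, then yellow), everything is released, the white spool and red-lidded pot are where they started, and the job is handed in at about 36 s; sign-off returned no verdict.

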